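Thread the red tie rod through the pack jig's guide tube

ROBOT

A 6-joint arm with a two-finger parallel gripper is mounted at the origin on the work surface. World frame = base frame: x ahead of the robot, y to its left, z up, the work surface at z = 0. Lengths are in m, angles in rad, forces in N, time in s.
With the tool pointing down it reaches from about 0.225 to 0.875 m from the base axis. Payload 3.4 kg.
Tool frame: the origin (TCP) lies midway between the tips of the shut fingers; the grasp point (between the pads) lies 19 mm behind it (pinch_z is the distance from the TCP to the grasp point, in m); z points along the fingers, y is the line along which they close (so a half turn about z gives the same grasp; the last joint's range is limited). The gripper opens to 85 mm and grips with 20 to 120 N. Pads are 22 mm wide; open, the fingers measure 114 mm over their backs; the gripper's body (76 mm by 85 mm) begins 54 mm behind the grasp point. The pads swing forward as they close: fully open they stand 13 mm farther back than shut.
Start: joints at [-1.321, 0.276, 1.505, -0, 1.361, -0.121], TCP at [0.208, -0.536, 0.231] pointing down, gripper open.
Joint ranges: [-2.89, 2.89], [-0.75, 2.08], [0.22, 2.7], [-1.18, 4.32], [0.11, 2.71], [-2.7, 2.7]. Speed limits (rad/s): [2.57, 2.57, 3.14, 3.14, 3.14, 3.14].

INTERFACE

Orientations are given as a unit quaternion [w, x, y, z].
In Python, from rig import get_state, get_image, sign_off, pinch_z gives the robot as it stands.
- The arm moves only by the tool send_rows, never from a script. Its argument "steps" is one flat list of numbers, 5 for each row, row after row: the gripper's target within -1 to 1 (fully open at 1, half-way at 0, shut at -1), then the shift along the tool's x, y, z in cm, then the turn about the tool's z in degrees. In form: [gripper, x, y, z, roll, gripper, x, y, z, roll, ...]. A call has 1 to 12 rows; each row shifts and turns the commanded pose from where the row before left it, along the tool's axes as they then stand; what a row does not reach is not made up. A row lasts 1/10 s, in which the tool goes at most 50 mm and 8.59 degrees, less where a joint would pass 70% of its speed; a pose out of reach is approached as far as the arm can. A call is refused whole if a number of a shift passes 5 or a number of a turn 8.59, either way. A call with a gripper value outside its range is refused whole. The fingers move at their own pace and stop on an object; "newtons" is the grip in N (left out, the last holds). Time passes only in rows, so rows that do not move let the fingers close. It gives the time, the measured TCP pose, the force, the opening and the grip force at its end, in the units of the state.
- get_state(): the state, without advancing time (a new reading comes with each control period).
- get_image(name): name is "scene" or "top" or "wrist"; returns a dict with "color" (400x640x3 uint8, red, green, blue), "mtx" (3x3 intrinsics, pixels), "T" (4x4, takes a point from camera to world coordinates); the wrist camera has in their place "mount" (4x4, takes a point from camera to tool coordinates, whose origin is the TCP and whose axes are the flange's). Camera axes: x right, y down, z forward; pixel columns grow to the right and rows downward; lengths in m; the calibration is good to about 2 mm. A picture is of the moment at which its call begins: read the wrist's pose just before it. There is no depth.
- sign_off(): hands the job in; it is judged then, once.
The state is a dict: "clock": time; "qpos": joint angles; "qd": joint speeds; "effort": joint torques, N m; "position": TCP position; "ee_rot": TCP orientation; "contact_force": force on the tool from outside, world axes, zero at the start; "moment": the same for the moment, N m; "width": finger opening in m; "gripper_force": force on a finger pad.
Only numpy, scipy, OpenCV 4.12 (cv2) and the standard library are available. Lean on these libraries where they do the work, as an engineer would, in place of code of your own. Each camera call takes 0.05 s, during which the arm holds its last target. There are 200 camera calls.

TASK

Take the red tie rod from the rod rack and feed it endwise, straight, into the orange funnel and through the guide tube of the battery-pack jig, until its leading end stands out by 2 to 6 cm beyond the far end of the tube, towards the cells. Let go and leave it lying in the tube; leave the black and the blue rod where they are in the rack.

Things in the scene. Friction and masses are not known exactly. Their poses are not given: they have to be found in the camera images.
- red_rod_mid (a point): Middle of the red rod, on its axis: a straight round rod 300 mm long, 12 mm thick, about 0.11 kg, red with 22 mm of bare steel at both ends. Its y axis runs along it (within 15 degrees of world +y; it may be rolled about y). It lies level, axis 50 mm above the table, in one of three places of a fixed rack; grip it across, from above, within 60 mm of the middle, and lift it straight out.
- black_rod_mid (a point): Middle of the black rod, same size and axes, in another place of the rack; leave it alone. The rods lie parallel, 65 mm apart. The rack is an 8 mm high aluminium base with two grey crosspieces, 100 mm either side of the rods' middles, 44 mm high, with pegs up to 58 mm beside each rod; between the crosspieces it is clear.
- blue_rod_mid (a point): Middle of the blue rod, same size and axes, in another place of the rack; leave it alone.
- tube_mouth (a point): Centre of the orange funnel's mouth, on the guide tube's axis, 100 mm above the table; fixed, level. y is the feed direction, into the tube (within 15 degrees of world +y); z is up. The funnel, 54 mm across (46 inside), narrows over 20 mm to an aluminium tube of 22 mm bore that ends 90 mm past the mouth. A block of cells stands 128 to 264 mm past the mouth, its top 22 mm below the axis.

How it is judged:
By the outcome, as a careful person would: the job done as asked, in the order asked, and still so for the second after the job is handed in, with the robot touching nothing.
It also fails if it takes over 45 s, if anything falls off the work surface, if the arm or the gripper's body presses on something with over 40 N, if the wrist force passes 120 N, or if a joint passes its speed limit or range.

## Working session

There is one attempt and no reset: what is moved stays moved. The work goes in short steps, Python scripts to look and compute and a tool call to move; the robot and the scene stay as the last step left them, time stands still between calls to the robot, and variables do not carry over. Pictures are saved under pics/ and viewed, at most 13 in all, crops included, and the job is handed in when it is done.

Besides the shell and the picture viewer there is one more tool, called after "Emit:" in YAML: its name, and indented under it one key for each argument. send_rows: Moves the arm, as the interface text tells. Its arguments: {"type":"object","properties":{"steps":{"type":"array"},"newtons":{"type":"number"}},"required":["steps"]}

```bash
mkdir -p pics; ls
python3 - <<'E'
from rig import *
import cv2
print(get_state(),pinch_z)
for n in("scene","top"):
    d=get_image(n);cv2.imwrite(f"pics/{n}0.png",d["color"][:,:,::-1]);print(n,d["mtx"].tolist(),d["T"].round(4).tolist())
d=get_image("wrist");print(d["mtx"].tolist(),d["mount"].round(4).tolist())
E
```

```text
pics
{'clock': 0.0, 'qpos': array([-1.32099555e+00,  2.76618989e-01,  1.50613681e+00,  5.68281155e-06,
        1.36071471e+00, -1.20990073e-01]), 'qd': array([-7.27107035e-04,  1.00137776e-03,  1.25983921e-05,  7.97348804e-04,
        4.84887123e-04,  8.34804988e-04]), 'effort': array([ 3.81970531e-04, -4.16773224e+01, -2.45801979e+01, -2.29951183e-04,
        1.08400395e-02,  2.09412178e-05]), 'position': array([ 0.20822213, -0.53540208,  0.23042458]), 'ee_rot': array([-9.37160469e-04,  9.82863113e-01,  1.84334530e-01, -5.76575954e-05]), 'contact_force': array([-1.0518001 ,  0.13314301,  0.08163087]), 'moment': array([0.01714   , 0.0043371 , 0.01910781]), 'gripper_force': 0.0, 'width': 0.08542251582976393} 0.0187
scene [[464.3911904093862, 0.0, 326.6846839693967], [0.0, 464.3911904093862, 195.00672356901782], [0.0, 0.0, 1.0]] [[0.0457, 0.5857, -0.8092, 1.2707], [0.9987, -0.0104, 0.0489, -0.1239], [0.0202, -0.8104, -0.5855, 0.6264], [0.0, 0.0, 0.0, 1.0]]
top [[481.6952031345916, 0.0, 319.140953383083], [0.0, 481.6952031345916, 193.65265310560565], [0.0, 0.0, 1.0]] [[-0.0224, -0.984, 0.1767, 0.4117], [-0.9996, 0.0252, 0.0135, -0.0782], [-0.0178, -0.1763, -0.9842, 0.9931], [0.0, 0.0, 0.0, 1.0]]
[[279.18116103423023, 0.0, 320.6138465936004], [0.0, 279.18116103423023, 199.583590048129], [0.0, 0.0, 1.0]] [[0.0008, -0.9519, -0.3063, 0.0788], [1.0, 0.0008, 0.0001, -0.0003], [0.0002, -0.3063, 0.9519, -0.1435], [0.0, 0.0, 0.0, 1.0]]
```

View pics/scene0.png

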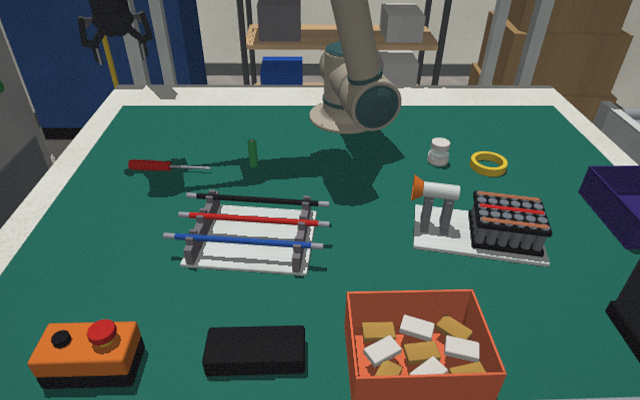

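View pics/top0.png

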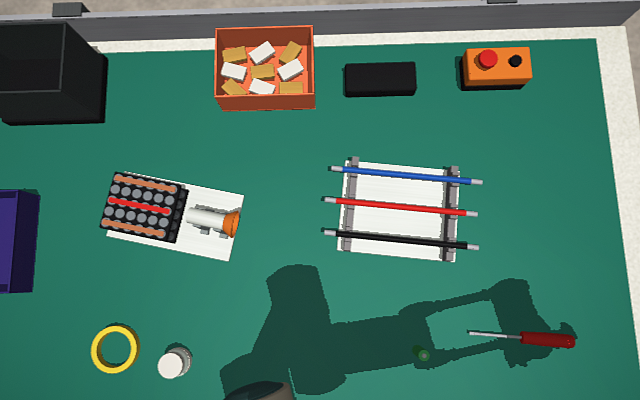

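Scene: the red rod is the middle one in the rack, (180,214)–(330,224). Top: the red rod spans (323,199)–(477,213), with black below it and blue above. The funnel mouth is at about (239,222), the tube runs to (187,214), and the red strip on the cells is at (108,200)–(170,211).

```bash
cat > h.py <<'E'
import numpy as np,cv2
from rig import *
from scipy.spatial.transform import Rotation as R
def cam(n):
    s=get_state();d=get_image(n)
    if n=="wrist":
        T=np.eye(4);q=s["ee_rot"];T[:3,:3]=R.from_quat([q[1],q[2],q[3],q[0]]).as_matrix();T[:3,3]=s["position"];d["T"]=T@d["mount"]
    d["hsv"]=cv2.cvtColor(d["color"],cv2.COLOR_RGB2HSV);return d
def ray(d,p,z):
    p=np.atleast_2d(p).astype(float);r=np.c_[p,np.ones(len(p))]@np.linalg.inv(d["mtx"]).T@d["T"][:3,:3].T;o=d["T"][:3,3]
    return o+r*((z-o[2])/r[:,2])[:,None]
def proj(d,P):
    c=(np.atleast_2d(P)-d["T"][:3,3])@d["T"][:3,:3]; u=c@d["mtx"].T; return u[:,:2]/u[:,2:]
def mask(d,lo,hi,smin=140,vmin=60):
    h,s,v=cv2.split(d["hsv"]);m=((h>=lo)&(h<=hi)) if lo<=hi else ((h>=lo)|(h<=hi))
    return (m&(s>smin)&(v>vmin)).astype(np.uint8)
def blobs(m,amin=40):
    n,l,st,c=cv2.connectedComponentsWithStats(m)
    return [(st[i],c[i],np.argwhere(l==i)[:,::-1]) for i in range(1,n) if st[i][4]>=amin]
def ends(pts):
    vx,vy,x,y=cv2.fitLine(pts.astype(np.float32),cv2.DIST_L2,0,.01,.01).ravel();t=(pts-[x,y])@[vx,vy]
    return np.array([[x+vx*t.min(),y+vy*t.min()],[x+vx*t.max(),y+vy*t.max()]])
E
python3 - <<'E'
from h import *
np.set_printoptions(precision=4,suppress=True)
for n in("top","scene"):
    d=cam(n)
    for nm,m,z in(("red",mask(d,174,5),.05),("orange",mask(d,6,16),.1)):
        for st,c,p in blobs(m):
            e=ends(p);w=ray(d,e,z);
            if nm=="red":
                w2=ray(d,e,.078)
            v=w[1]-w[0];print(n,nm,st,c,e.ravel(),w[:,:2].ravel(),"mid",w.mean(0)[:2],"len",np.linalg.norm(v),"yaw",np.degrees(np.arctan(-v[0]/v[1])), "c",ray(d,c,z)[0])
E
```

```text
top red [479  49  19  19 275] [487.6073  58.4436] [480.0088  64.012  495.1863  52.8896] [ 0.8458 -0.4054  0.8696 -0.4388] mid [ 0.8577 -0.4221] len 0.04099951013727741 yaw 35.36408074146594 c [ 0.8577 -0.4221  0.05  ]
top red [109 197  61  17 327] [138.6972 205.1774] [108.7797 199.0814 168.7355 211.298 ] [0.5807 0.3559 0.553  0.2345] mid [0.5668 0.2952] len 0.12456475747823392 yaw -12.85343084669028 c [0.5668 0.2951 0.05  ]
top red [336 198 130  18 745] [400.8671 206.4403] [335.7971 200.0742 465.2215 212.7363] [ 0.5672 -0.0979  0.5355 -0.3513] mid [ 0.5513 -0.2246] len 0.255319717027998 yaw -7.120338434052861 c [ 0.5512 -0.2259  0.05  ]
top red [520 331  55  17 698] [547.3696 339.0559] [519.5941 336.6104 574.2271 341.4206] [ 0.299  -0.435   0.2883 -0.5355] mid [ 0.2936 -0.4853] len 0.10111306444190825 yaw -6.091014524040615 c [ 0.2935 -0.4862  0.05  ]
top orange [ 214   25  101   86 5340] [265.9931  67.036 ] [213.9727  65.6153 315.0821  68.3766] [ 0.8356  0.1372  0.8236 -0.0635] mid [0.8296 0.0368] len 0.20103758221177367 yaw -3.4196138399103644 c [0.8294 0.0337 0.1   ]
top orange [ 
[... 1699 characters left out ...]
 c [ 0.815  -0.4273  0.05  ]
scene orange [411 175  13  25 218] [416.8532 187.5505] [414.9997 199.6145 418.6942 175.5676] [0.5612 0.0892 0.4778 0.1138] mid [0.5195 0.1015] len 0.08693984589331906 yaw 73.59294636051833 c [0.5209 0.1011 0.1   ]
scene orange [  345   289   161   111 10812] [419.7835 346.5485] [338.8215 328.3149 507.1991 366.2354] [ 0.8586 -0.0775  0.925   0.1364] mid [0.8918 0.0294] len 0.22394595350740726 yaw -17.236567654776497 c [0.8917 0.029  0.1   ]
scene orange [  28  322  113   56 4488] [ 84.2135 352.0189] [ 27.2621 358.1899 141.0682 345.8585] [ 0.8934 -0.4807  0.8791 -0.3412] mid [ 0.8863 -0.411 ] len 0.14026761002427807 yaw 5.860592435469317 c [ 0.8864 -0.412   0.1   ]
```

Emit:
send_rows:
  steps: [0.1,0,0,0,-7.7,0.1,0,0,0,-7.7,0.1,0,0,0,-7.7,0.1,0,0,0,-7.7,0.1,0,0,0,-7.7,0.1,0,0,0,-7.7,0.1,0,0,0,-7.7,0.1,0,0,0,-7.7,0.1,0,0,0,0]
  newtons: 40

```text
clock: 1.15
position: [0.2083, -0.5359, 0.2312]
ee_rot: [-0.0, 0.75, 0.661, 0.0]
contact_force: [0.4, -0.5, 0.0]
width: 0.0469
gripper_force: 0.0
```

```bash
cat >> h.py <<'E'
def go(x,y,z,yaw):
    "shift in tool axes [cm] and roll [deg] from the present pose to TCP x,y,z with tool x at yaw deg"
    s=get_state();q=s["ee_rot"];M=R.from_quat([q[1],q[2],q[3],q[0]]).as_matrix()
    a=np.degrees(np.arctan2(M[1,0],M[0,0]))
    print("pos",s["position"].round(4),"yaw",a.round(2),"tilt",M[:,2].round(4),"w",round(s["width"],4),"F",s["contact_force"].round(1),"grip",s["gripper_force"],"t",s["clock"])
    print("tool shift cm",((np.array([x,y,z])-s["position"])@M*100).round(2),"roll",round(a-yaw,2))
E
python3 -c "
from h import *
go(.546,-.265,.15,82.8)"
```

```text
pos [ 0.2083 -0.5359  0.2312] yaw 82.83 tilt [-0.e+00  2.e-04 -1.e+00] w 0.0469 F [ 0.4 -0.5  0. ] grip 0.0 t 1.15
tool shift cm [31.09 30.12  8.12] roll 0.03
```

Emit:
send_rows:
  steps: [0.1,1.5,1.5,0.4,0,0.1,3.1,3.0,0.8,0,0.1,3.1,3.0,0.8,0,0.1,3.1,3.0,0.8,0,0.1,3.1,3.0,0.8,0,0.1,3.1,3.0,0.8,0,0.1,3.1,3.0,0.8,0,0.1,3.1,3.0,0.8,0,0.1,3.1,3.0,0.8,0,0.1,3.1,3.0,0.8,0,0.1,1.5,1.5,0.4,0,0.1,0,0,0,0]

```text
clock: 2.35
position: [0.5464, -0.2643, 0.1503]
ee_rot: [-0.001, 0.75, 0.662, 0.0]
contact_force: [-1.0, -0.1, 0.2]
width: 0.0471
gripper_force: 0.0
```

Run:
```python
from h import *
d=cam("wrist");cv2.imwrite("pics/w1.png",d["color"][:,:,::-1])
for st,c,p in blobs(mask(d,174,5)):
    e=ends(p);w=ray(d,e,.05);v=w[1]-w[0];print(st,e.round(1).ravel(),w[:,:2].round(4).ravel(),np.degrees(np.arctan2(v[1],v[0])),np.linalg.norm(v))
go(.546,-.265,.031,82.8)
```

```text
[ 311    0   16  287 3270] [318.7  -0.  319.  286. ] [ 0.5644 -0.1083  0.5336 -0.3552] -97.10482193940825 0.24885837392453078
[632 314   8  21 123] [635.9 314.  636.6 334.1] [ 0.8612 -0.4303  0.8678 -0.4576] -76.4520077174237 0.02810179065345545
pos [ 0.5451 -0.2657  0.1507] yaw 82.87 tilt [-1.1e-03  2.0e-04 -1.0e+00] w 0.0469 F [-0.3  0.5 -0.2] grip 0.0 t 2.4
tool shift cm [ 0.08  0.1  11.97] roll 0.07
```

View pics/w1.png

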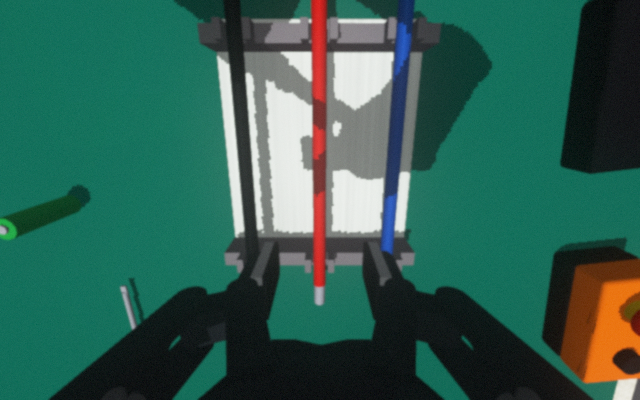

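The red rod runs vertically at column 319, centred between the fingers, with the black rod at about 240 and the blue at about 395. The fingers clear both, so I'll go down.

Emit:
send_rows:
  steps: [0.1,0,0,2,0,0.1,0,0,3,0,0.1,0,0,3,0,0.1,0,0,2.4,0,0.1,0,0,1.5,0,0.1,0,0,0,0,-1,0,0,0,0,-1,0,0,0,0,-1,0,0,0,0,-1,0,0,0,0,-1,0,0,0,0,-1,0,0,0,0]
  newtons: 60

```text
clock: 3.6
position: [0.5451, -0.2677, 0.0338]
ee_rot: [0.001, 0.75, 0.662, -0.0]
contact_force: [-1.5, -0.8, 6.2]
width: 0.0097
gripper_force: 58.8
```

```bash
python3 -c "
from h import *
go(.546,-.265,.12,82.8)"
```

```text
pos [ 0.5451 -0.2677  0.0338] yaw 82.86 tilt [ 0.0018 -0.0023 -1.    ] w 0.0097 F [-1.5 -0.8  6.2] grip 58.786940574645996 t 3.6
tool shift cm [ 0.26  0.07 -8.62] roll 0.06
```

Emit:
send_rows:
  steps: [-1,0,0,-0.5,0,-1,0,0,-1,0,-1,0,0,-1.5,0,-1,0,0,-1.5,0,-1,0,0,-1.5,0,-1,0,0,-1,0,-1,0,0,0,0,-1,0,0,0,0]

```text
clock: 4.4
position: [0.5443, -0.2665, 0.1022]
ee_rot: [-0.0, 0.75, 0.662, -0.0]
contact_force: [-0.3, 0.0, -1.0]
width: 0.0102
gripper_force: 58.5
```

Run:
```python
from h import *
d=cam("wrist");cv2.imwrite("pics/w2.png",d["color"][:,:,::-1])
go(.468,-.121,.1,76.9)
e=cam("scene");cv2.imwrite("pics/s2.png",e["color"][100:300,130:570,::-1])
for st,c,p in blobs(mask(e,174,5)):print(st,ends(p).round(1).ravel())
```

```text
pos [ 0.544  -0.2664  0.1017] yaw 82.85 tilt [-1.1e-03  6.0e-04 -1.0e+00] w 0.0096 F [ 0.3  0.3 -1.4] grip 58.4679114818573 t 4.45
tool shift cm [13.48 -9.35  0.19] roll 5.95
[128 159  43  12 403] [127.9 163.7 170.2 165.7]
[184 184  37   8 209] [184.  186.2 220.2 188.8]
[234 187  85  11 470] [233.8 189.6 318.1 194.9]
[480 203  64  11 223] [479.8 204.5 543.1 212.3]
[ 87 319  29  27 569] [ 88.3 338.7 114.5 324.7]
```

View pics/w2.png

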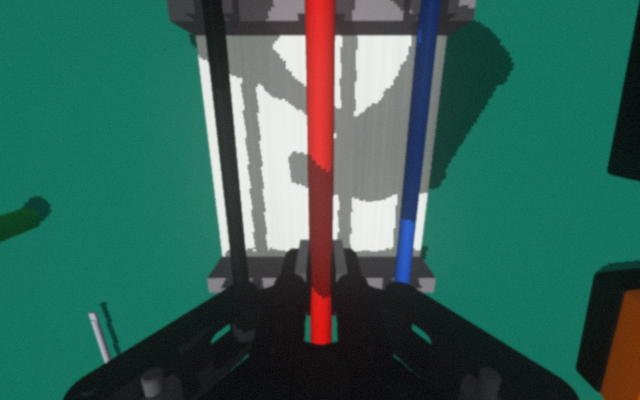

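View pics/s2.png

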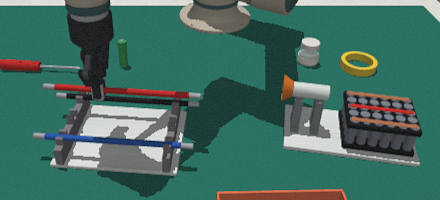

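The rod is gripped, at column 320 in the wrist view, and is clear of the rack. The black and blue rods haven't moved. Next I'll go to the pre-insert pose.

Emit:
send_rows:
  steps: [-1,1,-0.7,0,0,-1,2.0,-1.5,0,0,-1,2.5,-2,0,0,-1,2.5,-2,0,0,-1,2.5,-1.6,0,0,-1,1.3,-1.1,0,0,-1,0.5,-0.4,0,1,-1,0,0,0,2,-1,0,0,0,2,-1,0,0,0,1,-1,0,0,0,0,-1,0,0,0,0]

```text
clock: 5.7
position: [0.4678, -0.1335, 0.1022]
ee_rot: [0.0, 0.783, 0.621, -0.0]
contact_force: [0.6, -0.2, -0.7]
width: 0.0099
gripper_force: 58.5
```

```bash
python3 - <<'E'
from h import *
np.set_printoptions(precision=4,suppress=True)
go(.468,-.121,.1,76.9)
def tri(d,p,e,q):
    Ps=[np.linalg.inv(np.vstack([c["T"][:3],[0,0,0,1]]))[:3] for c in(d,e)]
    X=cv2.triangulatePoints(d["mtx"]@Ps[0],e["mtx"]@Ps[1],np.array(p,float).reshape(2,1),np.array(q,float).reshape(2,1)).ravel();return X[:3]/X[3]
t=cam("top");s=cam("scene");w=cam("wrist")
for d,n in((t,"t"),(s,"s"),(w,"w")):
  cv2.imwrite(f"pics/{n}3.png",d["color"][:,:,::-1])
  for st,c,p in blobs(mask(d,174,5),100)+blobs(mask(d,6,16),100): print(n,st,c,ends(p).ravel())
# orange rim
for st,c,p in blobs(mask(t,6,16),100):
    if 200<c[0]<250 and c[1]>200: ct=c;print("rim top",cv2.minAreaRect(p.astype(np.float32)))
for st,c,p in blobs(mask(s,6,16),100):
    if 400<c[0]<430 and c[1]<220: cs=c;print("rim scene",cv2.minAreaRect(p.astype(np.float32)))
print("funnel c",tri(t,ct,s,cs))
E
cd pics; python3 -c "
import cv2,numpy as np
a=cv2.imread('t3.png')[150:270,90:490];b=cv2.imread('s3.png')[140:260,170:570]
cv2.imwrite('c3.png',np.vstack([cv2.resize(a,(800,240)),cv2.resize(b,(800,240))]))"
```

```text
pos [ 0.4678 -0.1335  0.1022] yaw 76.84 tilt [ 0.0001 -0.0003 -1.    ] w 0.0099 F [ 0.6 -0.2 -0.7] grip 58.50573778152466 t 5.7
tool shift cm [ 1.23 -0.27  0.22] roll -0.06
t [478  49  20  19 280] [487.5     58.4143] [479.3353  63.5346 495.5875  53.3423]
t [109 197  61  17 327] [138.6972 205.1774] [108.7797 199.0814 168.7355 211.298 ]
t [265 225  47  16 293] [287.8362 232.5256] [265.2238 227.9046 310.753  237.2088]
t [520 331  55  17 698] [547.3696 339.0802] [519.5835 336.5203 574.3167 341.5629]
t [ 214   25  101   86 5338] [265.9869  67.0247] [214.0784  65.7577 314.971   68.2204]
t [ 463   47   69   39 2101] [496.9662  67.1409] [463.068   69.1482 530.8304  65.1356]
t [115 176  60  16 284] [144.8838 183.3838] [115.1306 177.3556 174.1396 189.3112]
t [223 211  16  27 309] [230.6214 223.2524] [227.6636 236.2402 233.5885 210.2231]
t [103 220  60  16 292] [132.8459 227.4623] [102.9598 221.1918 162.2855 233.6392]
s [128 159  43  12 400] [148.73   164.6625] [127.9192 163.6309 170.1623 165.7249]
s [259 160  34   9 174] [275.3793 163.908 ] [258.8848 161.9923 291.7893 165.814 ]
s [304 165  79  15 418] [344.2225 172.2608] [303.7054 167.516  382.2675 176.716 ]
s [480 203  64  11 224] [511.4777 208.4107] [479.8159 204.4841 543.083  212.3304]
s [ 87 319  29  26 566] [101.3763 331.6007] [ 88.2184 338.5121 114.4389 324.7394]
s [411 175  13  25 225] [416.7689 187.3422] [415.0522 199.569  418.4534 175.3445]
s [  345   289   161   111 10865] [419.7787 346.6072] [338.8618 328.6293 507.2144 366.0333]
s [  28  322  112   56 4491] [ 84.1748 352.0143] [ 27.2609 358.1994 140.5097 345.892 ]
w [ 305    0   31  346 8470] [320.1741 159.257 ] [319.8387  -0.0313 320.5653 345.0051]
rim top ((230.00001525878906, 223.00001525878906), (14.55213737487793, 26.678918838500977), 14.03624439239502)
rim scene ((417.2099609375, 187.52999877929688), (10.74802303314209, 24.465898513793945), 8.130102157592773)
funnel c [0.52   0.101  0.0999]
```

View pics/c3.png

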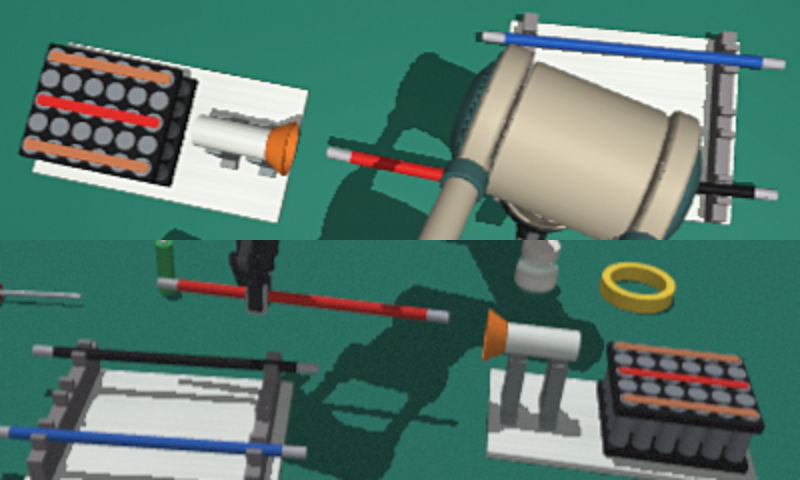

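View pics/w3.png

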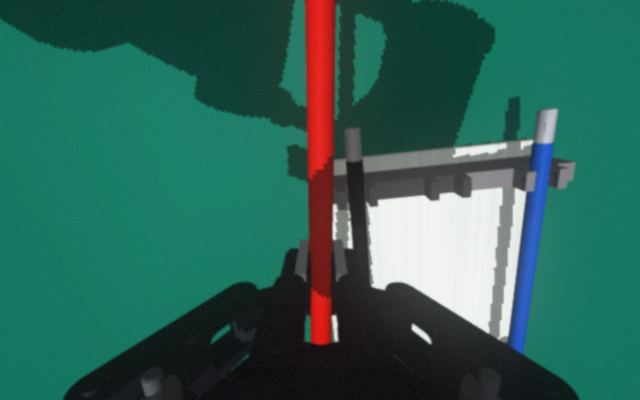

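Run:
```python
from h import *
from scipy.optimize import least_squares
np.set_printoptions(precision=4,suppress=True)
t=cam("top");s=cam("scene")
tl,sl,sr=np.array([265,228.]),np.array([382.6,176.9]),np.array([258.6,162.])
f=lambda p:p[:3]+0
def u(p):return np.array([np.sin(p[3])*np.cos(p[4]),np.cos(p[3])*np.cos(p[4]),np.sin(p[4])])
def res(p):return np.r_[proj(t,p[:3])[0]-tl,proj(s,p[:3])[0]-sl,proj(s,p[:3]-.256*u(p))[0]-sr]
r=least_squares(res,[.51,.02,.118,.23,0]);p=r.x
tip=p[:3]+.022*u(p);print("tip",tip,"yaw",np.degrees(p[3]),"pitch",np.degrees(p[4]),r.fun, "grip to tip", np.linalg.norm((tip-get_state()["position"])[:2]))
# tube outline in top: bright low-saturation pixels beside funnel -> axis
h=t["hsv"];m=np.zeros(h.shape[:2],np.uint8)
axis=np.array([np.sin(np.radians(13.1)),np.cos(np.radians(13.1)),0]);C=np.array([.520,.101,.1])
print("mouth est px",proj(t,[C-.008*axis,C+.082*axis]),proj(s,[C-.008*axis,C+.082*axis]))
lat=np.array([axis[1],-axis[0],0]);d=tip-C;print("tip rel funnel c: along,lat,up",d@axis,d@lat,d[2])
ft=[x for x in blobs(mask(t,6,16),100) if 200<x[1][0]<250 and x[1][1]>200][0][2]
w=(ray(t,ft,.1)-C)@np.c_[axis,lat];print("orange at axis height along/lat range",w.min(0),w.max(0))
```

```text
tip [0.5123 0.055  0.1172] yaw 12.594793672449244 pitch -0.4809725497821313 [ 0.3911  0.043   0.4264 -0.0244  0.      0.    ] grip to tip 0.19341404140395418
mouth est px [[234.6758 224.1171]
 [188.2353 214.4467]] [[412.6677 186.8222]
 [458.6966 192.3091]]
tip rel funnel c: along,lat,up -0.04655986947114888 0.002953225614627122 0.01718386769054163
orange at axis height along/lat range [-0.0127 -0.0248] [0.0148 0.0249]
```

Top and scene crops: the rod points at the funnel with its tip about 47 mm before the funnel centre, 3 mm to the side and 17 mm high. In the wrist view the rod is straight at column 320. I'll correct that before feeding.

Emit:
send_rows:
  steps: [-1,0,-0.1,0.6,0,-1,0,-0.2,0.6,0,-1,0,0,0.5,0,-1,0,0,0,0,-1,1,0,0,0,-1,1.5,0,0,0,-1,1,0,0,0,-1,0,0,0,0,-1,0,0,0,0]

```text
clock: 6.85
position: [0.4728, -0.0981, 0.0854]
ee_rot: [0.0, 0.783, 0.622, -0.0]
contact_force: [0.7, 0.5, -1.2]
width: 0.0097
gripper_force: 58.5
```

Run:
```python
from h import *
go(.5,0,.085,76.9)
t=cam("top");s=cam("scene")
a=t["color"][180:260,150:310,::-1];b=s["color"][140:220,340:500,::-1]
cv2.imwrite("pics/c4.png",np.hstack([cv2.resize(np.ascontiguousarray(x),(400,200),interpolation=cv2.INTER_CUBIC) for x in(a,b)]))
```

```text
pos [ 0.4728 -0.0981  0.0854] yaw 76.92 tilt [ 4.e-04 -6.e-04 -1.e+00] w 0.0097 F [ 0.7  0.5 -1.2] grip 58.49507689476013 t 6.85
tool shift cm [10.17  0.43  0.04] roll 0.02
```

View pics/c4.png

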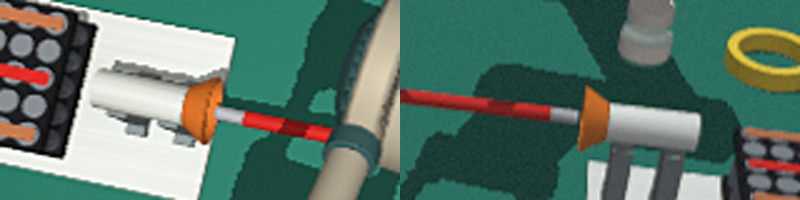

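The rod tip is right at the funnel mouth's centre in both crops: (218,114) in top and (578,116) in scene. Feeding.

Emit:
send_rows:
  steps: [-1,0.6,0,0,0,-1,0.8,0,0,0,-1,0.8,0,0,0,-1,0.8,0,0,0,-1,0.8,0,0,0,-1,0.8,0,0,0,-1,0.4,0,0,0,-1,0,0,0,0]

```text
clock: 7.75
position: [0.4841, -0.049, 0.0853]
ee_rot: [0.0, 0.783, 0.622, -0.0]
contact_force: [0.5, -1.2, -1.1]
width: 0.0098
gripper_force: 58.5
```

Emit:
send_rows:
  steps: [-1,0.6,0,0,0,-1,0.9,0,0,0,-1,1,0,0,0,-1,1,0,0,0,-1,1,0,0,0,-1,1,0,0,0,-1,1,0,0,0,-1,1,0,0,0,-1,0.8,0,0,0,-1,0,0,0,0,-1,0,0,0,0]

```text
clock: 8.85
position: [0.5028, 0.0313, 0.0852]
ee_rot: [0.0, 0.783, 0.622, -0.0]
contact_force: [0.5, -0.5, -0.5]
width: 0.0096
gripper_force: 58.5
```

Run:
```python
from h import *
go(.5,0,.085,76.9)
t=cam("top");s=cam("scene")
a=t["color"][170:270,90:290,::-1];b=s["color"][140:240,360:560,::-1]
cv2.imwrite("pics/c5.png",np.hstack([cv2.resize(np.ascontiguousarray(x),(400,200),interpolation=cv2.INTER_CUBIC) for x in(a,b)]))
```

```text
pos [0.5028 0.0313 0.0852] yaw 76.88 tilt [-2.e-04 -4.e-04 -1.e+00] w 0.0096 F [ 0.5 -0.5 -0.5] grip 58.49464952945709 t 8.85
tool shift cm [-3.11  0.44  0.02] roll -0.02
```

View pics/c5.png

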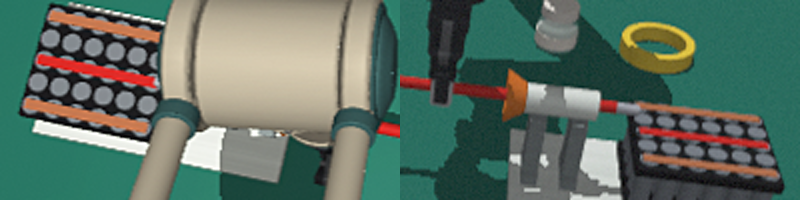

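Scene crop: the tube end is at (600,104) and the rod tip at (643,105). The 22 mm of steel spans about 24 px, so the rod stands out about 39 mm. I'll feed a little more for stability (the rod's centre of mass is outside the mouth), then lower gently with a light grip.

Emit:
send_rows:
  steps: [-1,0.4,0,0,0,-1,0.4,0,0,0,-1,0,0,0.2,0,-1,0,0,0.2,0,-1,0,0,0.1,0,-1,0,0,0.1,0,-1,0,0,0.1,0,-1,0,0,0.1,0,-1,0,0,0.1,0,-1,0,0,0,0]
  newtons: 20

```text
clock: 9.95
position: [0.5047, 0.0388, 0.0765]
ee_rot: [0.0, 0.783, 0.621, -0.0]
contact_force: [-0.9, -1.5, 3.2]
width: 0.0103
gripper_force: 58.7
```

Emit:
send_rows:
  steps: [-1,0,0,0.1,0,-1,0,0,0.1,0,-1,0,0,0.1,0,-1,0,0,0,0]
  newtons: 20

```text
clock: 10.35
position: [0.5048, 0.0386, 0.0736]
ee_rot: [0.0, 0.783, 0.622, -0.0]
contact_force: [-2.3, -3.7, 5.4]
width: 0.0099
gripper_force: 59.2
```

Force is low; releasing slowly.

Emit:
send_rows:
  steps: [-0.8,0,0,0,0,-0.7,0,0,0,0,-0.6,0,0,0,0,-0.4,0,0,0,0,-0.2,0,0,0,0,0,0,0,0,0,0.2,0,0,0,0,0.2,0,0,0,0,0.2,0,0,0,0,0.2,0,0,0,0]

```text
clock: 11.35
position: [0.5047, 0.0389, 0.0733]
ee_rot: [0.0, 0.783, 0.621, 0.0]
contact_force: [0.6, -0.1, 0.1]
width: 0.0513
gripper_force: 0.0
```

Run:
```python
from h import *
go(.5,0,.085,76.9)
s=cam("scene");w=cam("wrist")
b=s["color"][140:240,330:530,::-1]
cv2.imwrite("pics/c6.png",np.hstack([cv2.resize(np.ascontiguousarray(b),(480,240),interpolation=cv2.INTER_CUBIC),cv2.resize(np.ascontiguousarray(w["color"][200:,160:480,::-1]),(320,240)) if 0 else cv2.resize(np.ascontiguousarray(w["color"][...,::-1]),(320,240))]))
```

```text
pos [0.5047 0.0389 0.0733] yaw 76.85 tilt [ 1.e-04 -1.e-04 -1.e+00] w 0.0513 F [ 0.6 -0.1  0.1] grip 0.0 t 11.35
tool shift cm [-3.9   0.43 -1.17] roll -0.05
```

View pics/c6.png

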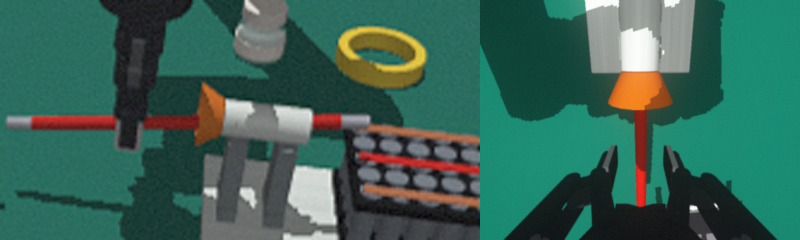

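The rod rests tilted slightly in the tube, with the tube end at (311,122) and the tip at (369,121), so about 45 mm stands out. It is centred between the open fingers. Retreating straight up.

Emit:
send_rows:
  steps: [0.2,0,0,-0.5,0,0.2,0,0,-1,0,0.2,0,0,-1.5,0,0.2,0,0,-2,0,0.2,0,0,-3,0,0.2,0,0,-3,0,0.2,0,0,-3,0,0.2,-3,0,-1,0,0.2,-4,0,0,0,0.2,-4,0,0,0,0.2,-2,0,0,0,0.2,0,0,0,0]

```text
clock: 12.65
position: [0.4747, -0.0899, 0.2243]
ee_rot: [0.001, 0.785, 0.62, -0.0]
contact_force: [0.2, 0.2, 0.3]
width: 0.051
gripper_force: 0.0
```

Run:
```python
from h import *
np.set_printoptions(precision=4,suppress=True)
go(.5,0,.085,76.9)
t=cam("top");s=cam("scene")
for d,n in((t,"t"),(s,"s")):
  for st,c,p in blobs(mask(d,174,5),20): print(n,st,ends(p).ravel())
a=t["color"][140:290,90:490,::-1];b=s["color"][140:290,160:560,::-1]
cv2.imwrite("pics/c7.png",np.vstack([cv2.resize(np.ascontiguousarray(x),(800,300),interpolation=cv2.INTER_CUBIC) for x in(a,b)]))
```

```text
pos [ 0.4747 -0.0899  0.2243] yaw 76.64 tilt [ 0.0011 -0.0015 -1.    ] w 0.051 F [0.2 0.2 0.3] grip 0.0 t 12.65
tool shift cm [ 9.35  0.36 13.92] roll -0.26
t [479  49  19  19 277] [479.991   64.2862 495.0095  52.7145]
t [109 197  55  16 291] [108.7894 199.0148 163.3455 210.3349]
t [174 209  13   8  77] [174.0418 211.7322 185.6034 213.5386]
t [232 221  23  10 134] [232.0481 223.7547 253.6113 227.9824]
t [281 233  23   9  48] [280.4675 234.7314 302.814  241.6047]
t [520 331  55  17 698] [519.5835 336.5203 574.3167 341.5629]
s [128 159  43  12 397] [127.9243 163.6532 170.1106 165.5858]
s [343 188  70   6 403] [342.9935 190.7504 412.0124 190.3937]
s [461 188  11   5  55] [461. 190. 471. 190.]
s [480 203  64  11 222] [479.8158 204.4883 543.0843 212.3189]
s [ 87 319  29  26 568] [ 88.2794 338.6574 114.4119 324.6304]
```

View pics/c7.png

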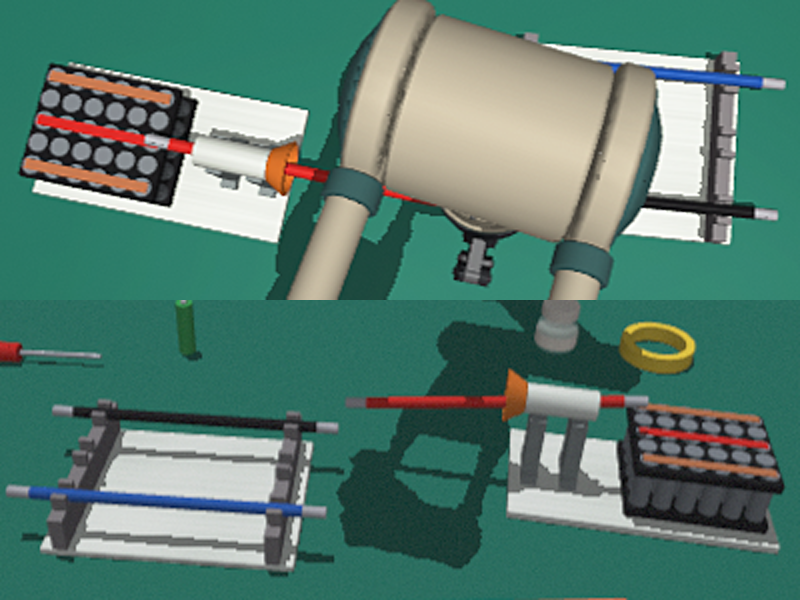

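The rod lies in the tube with its tip standing out about 46 mm: 24 mm of red plus 22 mm of steel. The black and blue rods are still in the rack, and the gripper is clear.

```bash
python3 -c "
from rig import *
print(sign_off())"
```

```text
the job is handed in; nothing more can be done
None
```

The red rod lies in the guide tube with its tip about 46 mm beyond the far end, tilted slightly where it rests. The black and blue rods are untouched in the rack, and the job was handed in after about 13 s on the robot's clock.

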